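Clamp the box section in the hold-down clamp

ROBOT

A 6-joint arm with a two-finger parallel gripper is mounted at the origin on the work surface. World frame = base frame: x ahead of the robot, y to its left, z up, the work surface at z = 0. Lengths are in m, angles in rad, forces in N, time in s.
With the tool pointing down it reaches from about 0.4 to 0.825 m from the base axis. Payload 7 kg.
Tool frame: the origin (TCP) lies on the centre line of the jaws, within the pads' length; the fingertips stand 22 mm ahead of it and the grasp point (between the pads) lies 3 mm ahead of it; z points along the fingers, y is the direction in which the jaws open and shut (so a half turn about z gives the same grasp; the last joint's range is limited). The gripper opens to 85 mm and grips with 20 to 120 N. Pads are 22 mm wide; open, the fingers measure 114 mm over their backs; the gripper's body (76 mm by 85 mm) begins 54 mm behind the grasp point. The pads swing forward as they close: fully open they stand 13 mm farther back than shut.
Start: joints at [-0.965, 0.359, 0.012, 0, -1.224, -0.288], TCP at [0.211, -0.641, 0.253] pointing down, gripper open.
Joint ranges: [-3.07, 3.07], [-1.43, 2.12], [-1.02, 1.25], [-3.03, 1.67], [-3.05, -0], [-3.03, 3.03]. Speed limits (rad/s): [2.39, 2.39, 3.01, 3.14, 3.14, 3.14].

INTERFACE

Orientations are given as a rotation vector (axis times angle).
In Python, from workcell import manip gives the robot as it stands.
- The arm moves only by the tool apply_moves, never from a script. Its argument "deltas" is a list of rows, each a list of 5 numbers: the closure, from 0 (fully open) to 1 (shut), then the shift along the tool's x, y, z in units of 30 mm (1.0 is 30 mm), then the turn about the tool's z in units of 8 degrees (1.0 is 8 degrees). A call has 1 to 8 rows; each row shifts and turns the pose as measured when the row begins, along the tool's axes as they then stand; what a row does not reach is not made up. A row lasts 1/8 s, in which the tool goes at most 62.5 mm and 10.7 degrees, less where a joint would pass 70% of its speed; a pose out of reach is approached as far as the arm can. A call is refused whole if a number of a shift passes 1 or a number of a turn 1, either way. A call with a gripper value outside its range is refused whole. The fingers move at their own pace and stop on an object; the grip force is fixed at half the most. Time passes only in rows, so rows that do not move let the fingers close. It gives the time, the measured TCP pose, the force and the opening at its end, in the units of the state.
- manip.observe(): the state, without advancing time (a new reading comes with each control period).
- manip.capture(name): name is "side" or "top" or "wrist"; returns a dict with "img" (420x560x3 uint8, blue, green, red), "fx", "fy", "cx", "cy" (pixels), "pose" (4x4, takes a point from camera to world coordinates). Camera axes: x right, y down, z forward; pixel columns grow to the right and rows downward; lengths in m; the calibration is good to about 2 mm. A picture is of the moment at which its call begins. There is no depth.
- manip.sign_off(): hands the job in, once; it reports no verdict.
The state is a dict: "time_s": time; "joint_pos": joint angles; "joint_velocities": joint speeds; "joint_efforts": joint torques, N m; "ee_pos": TCP position; "eef_rot": TCP orientation; "wrist_force": force on the tool from outside, world axes, zero at the start; "ft_torque": the same for the moment, N m; "gripper_width": finger opening in m.
Only numpy, scipy, OpenCV 4.12 (cv2) and the standard library are available. Lean on these libraries where they do the work, as an engineer would, in place of code of your own. Each camera call takes 0.05 s, during which the arm holds its last target. There are 200 camera calls.

TASK

Lay the red box section flat along the clamp's bed rail, centred on it and with one end up against the back stop, and then turn the T-handle clockwise until you feel it tighten on the section. Clamp it firmly but do not crush it, let go of the handle, and leave everything else on the bench where it is.

Things in the scene. Friction and masses are not known exactly. Their poses are not given: they have to be found in the camera images.
- section_mid (a point): centre (half-way up) of the loose red box section: a hollow straight tube 190 long (its x axis), 40 wide (y), 30 high (z), walls 4, about 0.35 kg, the same both ways round; it lies on the table with its 30 side upright
- section: the same red box section; this origin is the centre of its underside, axes as above
- clamp: blue hold-down clamp fixed to the table. Origin on the table under the vertical screw; z up, open loading end to -x. Steel bed rail 32 wide, top 50 high, from x -130 to +25. Back stop: the column's flat face at x +25, 60 wide, to 150 high; column back at x +70. Overhead arm 50 wide, from the column to x -28, heights 122 to 150. Base plate 90 wide, 12 thick, x -150 to +75
- seat (a point): fixed point of the clamp where the middle of the box section (half-way up) comes when the section lies centred along the bed rail with one end against the back stop; same axes as the clamp, the section's length runs along its x
- pad: square rubber-faced sprung pad 34 x 34 under the clamp's arm, on the screw axis; origin at the centre of its underside. It starts 93 to 98 above the table (seated section's top: 80), moves only up or down, 5 mm per radian of the T-handle. The handle runs at a steady 0.2 N m; once the pad bears, this climbs by 0.35 N m per radian: 0.2 to 0.4 N m more is a firm clamp, 0.7 more would crush the section
- tbar (a point): centre of the T-handle's bar, on the screw axis, 186 above the table; x along the bar, z up. Bar 100 long, 14 wide, 20 high (black end caps 18 wide, 23 high); under it a hub 22 across, 18 high, then a boss 38 across. Turned clockwise seen from above it lowers the pad: about 2.6 to 3.6 rad until it touches, then more to clamp. It does not rise or sink, and stays where it is left
- hammer: a claw hammer, a bystander
- wrench: a steel wrench, a bystander
- spraycan: a green spray can, 190 tall, a bystander
- tape: a yellow roll of masking tape, 104 across, 30 tall, a bystander
- sander: a blue-and-cork hand sanding block, 70 x 120 x 44 tall, a bystander
- filler: a jar of filler with a red cap, 90 across, 100 tall, a bystander
- driver: a screwdriver, a bystander
Not all that is in view belongs to the job. Several things have the shape of the section; the one meant has the colours described above. Several things have the shape of the clamp; the one meant has the colours described above.

How it is judged:
On the way, in this order (a step that is already met when the one before it is completed fails the run):
1. the section lies on the bed at the stop, pad not yet on it (distance between section_mid and seat below 0.01 m and angle between the x axis of section and the x axis of clamp, either way round below 0.1 rad and angle between the z axis of section and the z axis of clamp, either way round below 0.1 rad and contact force between pad and section below 1 N and contact force between section and clamp above 1 N), for 0.2 s.
2. the pad is screwed down firmly on the section (distance between section_mid and seat below 0.01 m and angle between the x axis of section and the x axis of clamp, either way round below 0.1 rad and angle between the z axis of section and the z axis of clamp, either way round below 0.1 rad and contact force between pad and section above 20 N), for 0.2 s.
At the end, for the whole second after the job is handed in: The section's middle is within 10 mm of the seat point, along the rail and level within 0.1 rad, at rest, and the pad presses on it with more than 20 N after the handle is released (all of step 2 and linear speed of section below 0.02 m/s); the robot touches nothing.
It fails at once if the section is crushed (pad force above 140 N) (contact force between pad and section above 140 N).
It fails at once if another thing on the bench is disturbed (moved more than 30 mm) (distance of any of hammer, wrench, spraycan, tape, sander, filler, driver from where it was at the start of the episode above 0.03 m).
It also fails if it takes over 72 s, if anything falls off the work surface, if the arm or the gripper's body presses on something with over 40 N, if the wrist force passes 120 N, or if a joint passes its speed limit or range.

## Working session

There is one attempt and no reset: what is moved stays moved. The work goes in short steps, Python scripts to look and compute and a tool call to move; the robot and the scene stay as the last step left them, time stands still between calls to the robot, and variables do not carry over. Pictures are saved under pics/ and viewed, on a budget of 10 in all, crops included, one or two more only if the job needs it, and the job is handed in when it is done.

Besides the shell and the picture viewer there is one more tool, called after "Call:" as name([rows], argument=value, ...), one row to a line, values as JSON. apply_moves: Moves the arm, as the interface text tells. Its arguments: {"type":"object","properties":{"deltas":{"type":"array"}},"required":["deltas"]}

```bash
ls; mkdir -p pics; cat > h.py <<'E'
import numpy as np, cv2
from workcell import manip
from scipy.spatial.transform import Rotation as R
def cap(n,f=None):
    c=manip.capture(n)
    if f: cv2.imwrite('pics/'+f,c['img'])
    np.savez('/tmp/%s.npz'%(f or n),**c)
    return c
def ray(c,uv):
    uv=np.atleast_2d(uv).astype(float); P=np.array(c['pose'])
    d=np.c_[(uv[:,0]-c['cx'])/c['fx'],(uv[:,1]-c['cy'])/c['fy'],np.ones(len(uv))]@P[:3,:3].T
    return P[:3,3],d
def onz(c,uv,z):
    o,d=ray(c,uv); return o+d*((z-o[2])/d[:,2])[:,None]
def tri(c1,p1,c2,p2):
    o1,d1=ray(c1,p1);o2,d2=ray(c2,p2);d1=d1[0];d2=d2[0]
    s=np.linalg.lstsq(np.c_[d1,-d2],o2-o1,rcond=None)[0]
    a=o1+s[0]*d1;b=o2+s[1]*d2
    return (a+b)/2,np.linalg.norm(a-b)
def proj(c,X):
    P=np.linalg.inv(np.array(c['pose']));q=np.atleast_2d(X)@P[:3,:3].T+P[:3,3]
    return np.c_[c['fx']*q[:,0]/q[:,2]+c['cx'],c['fy']*q[:,1]/q[:,2]+c['cy']]
E
python3 - <<'E'
from h import *
a=cap('top','top0.png');b=cap('side','side0.png');w=cap('wrist','wrist0.png')
for c in(a,b,w):print(np.round(c['pose'],3).tolist(),c['fx'],c['cx'],c['cy'])
s=manip.observe();print({k:np.round(v,3) for k,v in s.items()})
E
```

```text
pics
[[-0.004, -0.996, 0.087, 0.417], [-1.0, 0.004, -0.006, -0.014], [0.006, -0.087, -0.996, 1.463], [0.0, 0.0, 0.0, 1.0]] 437.86118898273213 284.45881193622773 211.35990014376
[[-0.692, -0.385, 0.61, -0.213], [-0.722, 0.36, -0.591, 0.702], [0.008, -0.85, -0.527, 0.787], [0.0, 0.0, 0.0, 1.0]] 387.4252697512891 277.72079250131065 208.37630064212036
[[-0.312, 0.915, 0.256, 0.145], [0.95, 0.3, 0.086, -0.662], [0.002, 0.27, -0.963, 0.373], [0.0, 0.0, 0.0, 1.0]] 304.3977277514712 279.6064173861495 213.9745533931985
{'time_s': np.float64(0.15), 'joint_pos': array([-0.965,  0.359,  0.011, -0.   , -1.224, -0.288]), 'joint_velocities': array([ 0.001, -0.003,  0.003,  0.002, -0.001, -0.   ]), 'joint_efforts': array([-0.0000e+00, -5.8388e+01,  2.9365e+01,  6.9410e+00, -4.0000e-03,
       -0.0000e+00]), 'ee_pos': array([ 0.211, -0.641,  0.253]), 'eef_rot': array([ 4.970e-01, -3.102e+00, -2.000e-03]), 'wrist_force': array([-0.471, -0.095, -0.499]), 'ft_torque': array([ 0.004,  0.009, -0.006]), 'gripper_width': np.float64(0.086)}
```

View pics/top0.png

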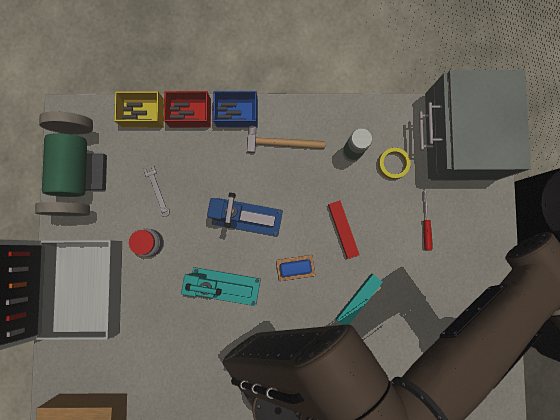

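View pics/side0.png

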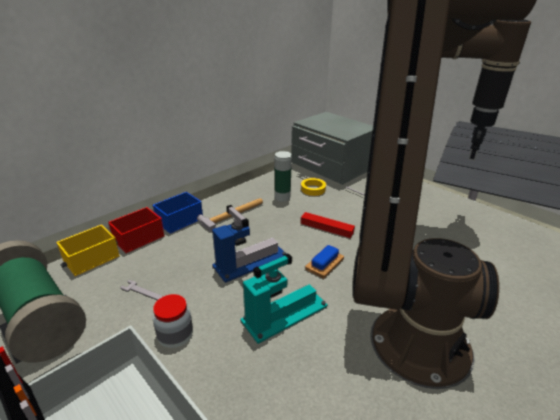

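The top view shows two box sections: red at (343,230) and teal at (358,298). It also shows two clamps: blue at (243,215) and teal at (220,286). The red section and blue clamp match the described colours. I'll confirm that in a crop and measure.

```bash
cat > m1.py <<'E'
from h import *
a=dict(np.load('/tmp/top0.png.npz'));b=dict(np.load('/tmp/side0.png.npz'))
def red(c,box):
    h=cv2.cvtColor(c['img'],cv2.COLOR_BGR2HSV);m=((h[...,0]<8)|(h[...,0]>172))&(h[...,1]>140)&(h[...,2]>60)
    k=np.zeros_like(m);x0,y0,x1,y1=box;k[y0:y1,x0:x1]=m[y0:y1,x0:x1];return k.astype(np.uint8)
ms=[red(a,(315,190,370,270)),red(b,(290,205,365,245))]
for c,m in zip((a,b),ms):
    v=cv2.cvtColor(c['img'],cv2.COLOR_BGR2HSV)[...,2]
    print(m.sum(),np.percentile(v[m>0],[5,25,50,75,95]))
    cn=max(cv2.findContours(m,0,2)[0],key=cv2.contourArea);r=cv2.minAreaRect(cn);print(r,cv2.boxPoints(r).round(1).tolist())
    print(cv2.approxPolyDP(cn,2,True)[:,0].tolist())
r=cv2.minAreaRect(cv2.findContours(ms[0],0,2)[0][0]);
X=onz(a,cv2.boxPoints(r),.03);print(X.round(3).tolist(),X.mean(0),[np.linalg.norm(X[i]-X[i-1]) for i in range(4)])
z=lambda c,x,y,w,h,s:cv2.resize(c['img'][y:y+h,x:x+w],None,fx=s,fy=s,interpolation=2)
A=z(a,195,180,100,65,6);B=z(b,195,195,175,90,600/175)
B=cv2.resize(B,(600,int(B.shape[0]*600/B.shape[1])));C=np.vstack([A,B])[:600*2]
C=cv2.resize(C,None,fx=.86,fy=.86);print(C.shape);cv2.imwrite('pics/crop1.png',C)
E
python3 m1.py
```

```text
708 [141.35 149.   151.   152.   158.  ]
((343.44921875, 229.10618591308594), (57.855228424072266, 12.20340347290039), 70.55996704101562) [[328.1000061035156, 203.89999389648438], [339.6000061035156, 199.8000030517578], [358.79998779296875, 254.39999389648438], [347.29998779296875, 258.3999938964844]]
[[339, 200], [329, 206], [348, 258], [357, 255], [358, 252]]
675 [ 79.  81. 133. 189. 192.]
((326.7924499511719, 224.22642517089844), (53.57061004638672, 12.911890983581543), 15.945395469665527) [[299.29998779296875, 223.10000610351562], [302.79998779296875, 210.6999969482422], [354.29998779296875, 225.39999389648438], [350.79998779296875, 237.8000030517578]]
[[301, 217], [304, 224], [348, 237], [354, 226], [306, 212]]
[[0.567, -0.167, 0.03], [0.58, -0.205, 0.03], [0.401, -0.265, 0.03], [0.388, -0.227, 0.03]] [ 0.48375013 -0.21604006  0.03      ] [np.float64(0.18882815412758422), np.float64(0.04038216777326721), np.float64(0.1890156895615018), np.float64(0.03995296050809776)]
(601, 516, 3)
```

View pics/crop1.png

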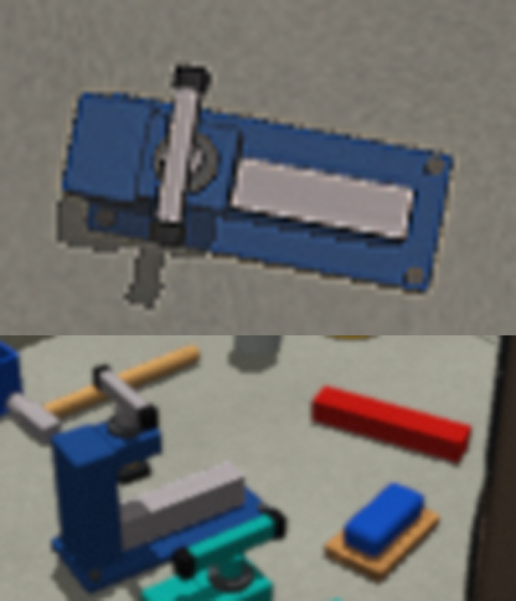

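Both objects are confirmed: the red section, and the blue clamp with its steel rail, whose bar lies across the clamp axis. The coarse section centre is (0.484, -0.216), yaw about 18.4°, and its size of 189 × 40 mm agrees with the text. The jaws are already square to it, so I'm moving above.

Call:
apply_moves([
  [0,-0.97,0.89,0,0],
  [0,-0.97,0.89,0,0],
  [0,-0.97,0.89,0,0],
  [0,-0.97,0.89,0,0],
  [0,-0.97,0.89,0,0],
  [0,-0.97,0.89,0,0],
  [0,-0.97,0.89,0,0],
  [0,-0.97,0.89,0,0],
])

```text
time_s: 1.15
ee_pos: [0.3676, -0.3582, 0.2497]
eef_rot: [0.489, -3.101, -0.009]
wrist_force: [1.0, 0.4, 0.0]
gripper_width: 0.0856
```

Call:
apply_moves([
  [0,-0.97,0.89,0,0],
  [0,-0.97,0.89,0,0],
  [0,-0.97,0.89,0,0],
  [0,-0.97,0.89,0,0],
  [0,0,0,0,0],
])

```text
time_s: 1.78
ee_pos: [0.4478, -0.2138, 0.2499]
eef_rot: [0.493, -3.1, -0.01]
wrist_force: [-0.4, -0.3, -0.8]
gripper_width: 0.0858
```

```bash
python3 - <<'E'
from h import *
w=cap('wrist','w1.png');cap('top','top1.png')
s=manip.observe();print(s['ee_pos'],s['eef_rot'],s['joint_pos'])
Rm=R.from_rotvec(s['eef_rot']).as_matrix();print(Rm.round(3).tolist())
E
```

```text
[ 0.44687616 -0.21524182  0.24986229] [ 0.49074763 -3.09984456 -0.00956564] [-0.0559052   0.06734391 -0.37123283 -0.00583901 -1.1365715  -1.19840198]
[[-0.951, -0.309, -0.004], [-0.309, 0.951, 0.006], [0.002, 0.007, -1.0]]
```

View pics/w1.png

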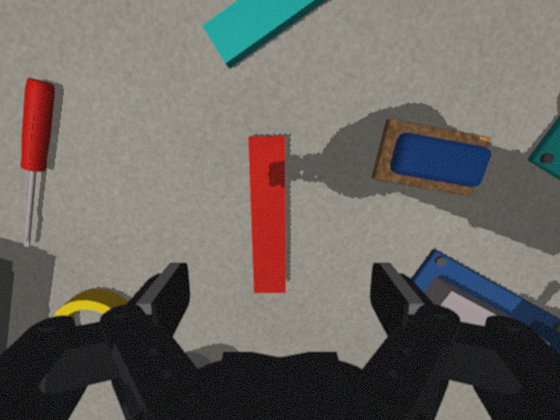

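The wrist view shows the red section at (267,214), from rows 136 to 292, with the sander at (440,158) and the blue clamp at lower right. Next I measure its corners and its height from two views.

```bash
cat > m2.py <<'E'
from h import *
import sys
w=dict(np.load('/tmp/w1.png.npz'));a=dict(np.load('/tmp/top0.png.npz'));b=dict(np.load('/tmp/side0.png.npz'))
def corners(c,box,vmin=60):
    h=cv2.cvtColor(c['img'],cv2.COLOR_BGR2HSV);m=((h[...,0]<8)|(h[...,0]>172))&(h[...,1]>140)&(h[...,2]>vmin)
    x0,y0,x1,y1=box;k=np.zeros(m.shape,np.uint8);k[y0:y1,x0:x1]=m[y0:y1,x0:x1]
    k=cv2.morphologyEx(k,cv2.MORPH_CLOSE,np.ones((5,5)))
    cn=max(cv2.findContours(k,0,2)[0],key=cv2.contourArea);return cv2.minAreaRect(cn),cn
rw,cw=corners(w,(200,100,330,310));ra,ca=corners(a,(315,190,370,270));rb,cb=corners(b,(290,205,365,245),150)
print(rw);print(cv2.approxPolyDP(cw,3,True)[:,0].tolist())
for z in(.03,):
    X=onz(w,cv2.boxPoints(rw),z);print(z,X.round(4).tolist(),X.mean(0),[np.linalg.norm(X[i]-X[i-1]).round(4) for i in range(4)])
pb=cv2.boxPoints(rb);print('side top face',rb,cv2.approxPolyDP(cb,2,True)[:,0].tolist())
print('tri wrist-top',tri(w,rw[0],a,ra[0]),'wrist-side',tri(w,rw[0],b,rb[0]))
o=manip.observe();print('TCP px z=.03',proj(w,np.r_[o['ee_pos'][:2],.03]))
E
python3 m2.py
```

```text
((267.13787841796875, 214.01390075683594), (156.30819702148438, 35.31448745727539), 89.41537475585938)
[[249, 137], [254, 292], [284, 292], [284, 136]]
0.03 [[0.399, -0.2627, 0.03], [0.3868, -0.2264, 0.03], [0.5661, -0.165, 0.03], [0.5802, -0.2069, 0.03]] [ 0.48303088 -0.21521886  0.03      ] [np.float64(0.1895), np.float64(0.0383), np.float64(0.1896), np.float64(0.0442)]
side top face ((327.84906005859375, 221.02830505371094), (53.02117156982422, 6.181224822998047), 15.945395469665527) [[302, 215], [348, 230], [354, 226], [306, 212]]
tri wrist-top (array([ 0.48306396, -0.21758588,  0.01070736]), np.float64(0.0034225050226078077)) wrist-side (array([ 0.47845306, -0.21631955,  0.03123098]), np.float64(0.004762080322565089))
TCP px z=.03 [[276.71138436 190.64697127]]
```

Call:
apply_moves([
  [0,0.13,-0.19,1,0],
  [0,0.13,-0.19,1,0],
  [0,0,0,1,0],
  [0,0,0,1,0],
  [0,0,0,1,0],
  [0,0,0,1,0],
  [0,0,0,0.5,0],
  [0,0,0,0,0],
])

```text
time_s: 2.88
ee_pos: [0.438, -0.2355, 0.0496]
eef_rot: [0.475, -3.103, -0.008]
wrist_force: [0.1, 0.3, 1.4]
gripper_width: 0.0857
```

Call:
apply_moves([
  [0,-0.2,0.16,0.4,0],
  [0,0,0,0.35,0],
  [0,0,0,0,0],
])

```text
time_s: 3.25
ee_pos: [0.4431, -0.2295, 0.027]
eef_rot: [0.473, -3.105, -0.007]
wrist_force: [-0.6, 0.3, 0.6]
gripper_width: 0.0856
```

Call:
apply_moves([
  [1,0,0,0,0],
  [1,0,0,0,0],
  [1,0,0,0,0],
  [1,0,0,0,0],
  [1,0,0,0,0],
  [1,0,0,0,0],
])

```text
time_s: 4.0
ee_pos: [0.4436, -0.2294, 0.0281]
eef_rot: [-0.474, 3.105, 0.006]
wrist_force: [-0.2, -0.6, -2.1]
gripper_width: 0.0388
```

Call:
apply_moves([
  [1,0,0,-1,0],
  [1,0,0,-1,0],
  [1,0,0,-1,0],
  [1,0,0,-1,0],
  [1,0,0,-1,0],
  [1,0,0,0,0],
])

```text
time_s: 4.75
ee_pos: [0.441, -0.2296, 0.1804]
eef_rot: [0.472, -3.101, -0.01]
wrist_force: [0.0, 0.4, -3.2]
gripper_width: 0.039
```

```bash
cat > m3.py <<'E'
from h import *
a=dict(np.load('/tmp/top0.png.npz'));b=dict(np.load('/tmp/side0.png.npz'))
def rail(c,box,vmin,smax):
    h=cv2.cvtColor(c['img'],cv2.COLOR_BGR2HSV);m=(h[...,1]<smax)&(h[...,2]>vmin)
    x0,y0,x1,y1=box;k=np.zeros(m.shape,np.uint8);k[y0:y1,x0:x1]=m[y0:y1,x0:x1]
    cn=max(cv2.findContours(k,0,2)[0],key=cv2.contourArea);return cv2.minAreaRect(cn),cn
print('rail HSV top',cv2.cvtColor(a['img'],cv2.COLOR_BGR2HSV)[[217,222,200],[260,270,230]].tolist())
r,c=rail(a,(238,205,280,230),140,60);p=cv2.boxPoints(r);print(r,cv2.approxPolyDP(c,1.5,True)[:,0].tolist())
X=onz(a,p,.05);print('rail',X.round(4).tolist(),X.mean(0),[np.linalg.norm(X[i]-X[i-1]).round(4) for i in range(4)])
r,c=rail(a,(224,190,238,230),140,60);p=cv2.boxPoints(r);print('bar',r,cv2.approxPolyDP(c,1.5,True)[:,0].tolist())
X=onz(a,p,.196);print('bar',X.round(4).tolist(),X.mean(0),[np.linalg.norm(X[i]-X[i-1]).round(4) for i in range(4)])
h=cv2.cvtColor(a['img'],cv2.COLOR_BGR2HSV);m=((h[...,0]>100)&(h[...,0]<125)&(h[...,1]>110)).astype(np.uint8)
k=np.zeros_like(m);k[185:245,195:295]=m[185:245,195:295];k=cv2.morphologyEx(k,cv2.MORPH_CLOSE,np.ones((3,3)))
cn=max(cv2.findContours(k,0,2)[0],key=cv2.contourArea);print('blue',cv2.minAreaRect(cn),cv2.approxPolyDP(cn,3,True)[:,0].tolist())
E
python3 m3.py
python3 - <<'E'
from h import *
s=manip.observe();print(s['ee_pos'],s['gripper_width'],s['wrist_force'])
E
```

```text
rail HSV top [[3, 16, 147], [0, 16, 148], [3, 17, 149]]
((257.00567626953125, 217.96983337402344), (33.41765594482422, 9.03013801574707), 10.619654655456543) [[241, 213], [240, 219], [270, 225], [273, 223], [274, 217], [244, 211]]
rail [[0.5153, 0.1216, 0.05], [0.5441, 0.1163, 0.05], [0.5237, 0.01, 0.05], [0.495, 0.0155, 0.05]] [0.51953143 0.06585896 0.05      ] [np.float64(0.108), np.float64(0.0293), np.float64(0.1082), np.float64(0.0292)]
bar ((228.872802734375, 209.82655334472656), (3.4973154067993164, 24.329151153564453), 8.746162414550781) [[232, 198], [229, 198], [226, 217], [228, 222]]
bar [[0.4987, 0.1494, 0.196], [0.5688, 0.1392, 0.196], [0.5672, 0.1291, 0.196], [0.4972, 0.1394, 0.196]] [0.53299221 0.13926579 0.196     ] [np.float64(0.0101), np.float64(0.0708), np.float64(0.0102), np.float64(0.0708)]
blue ((255.61886596679688, 218.36605834960938), (48.897891998291016, 26.414690017700195), 10.619654655456543) [[234, 201], [237, 214], [231, 218], [231, 226], [277, 235], [281, 210]]
[ 0.4409705  -0.22963198  0.1804421 ] 0.039028562276237265 [ 0.04147806  0.36912427 -3.23160827]
```

The top view gives the rail axis at about 79.1° and the screw near (0.533, 0.140). Extrapolating from the rail's open end agrees to about 2 mm. I'm lifting and swinging beyond the clamp for an unobstructed wrist view.

Call:
apply_moves([
  [1,0,0,-1,0],
  [1,0,0,-1,0],
  [1,-0.5,0.4,-1,0],
  [1,-0.98,0.85,-1,0],
  [1,-0.98,0.85,-1,0],
  [1,-0.98,0.85,-1,0],
  [1,-0.98,0.85,0,0],
  [1,-0.98,0.85,0,0],
])

```text
time_s: 5.75
ee_pos: [0.5535, -0.0446, 0.3531]
eef_rot: [0.459, -3.085, -0.023]
wrist_force: [0.7, -0.9, -2.5]
gripper_width: 0.0389
```

Call:
apply_moves([
  [1,-0.98,0.85,0,0],
  [1,-0.98,0.85,0,0],
  [1,-0.98,0.85,0,0],
  [1,-0.98,0.85,0,0],
  [1,-0.98,0.85,0,0],
  [1,-0.98,0.85,0,0],
  [1,0,0,0,0],
  [1,0,0,0,0],
])

```text
time_s: 6.75
ee_pos: [0.6785, 0.1635, 0.3315]
eef_rot: [0.457, -3.059, -0.021]
wrist_force: [-0.7, -0.6, -3.3]
gripper_width: 0.039
```

```bash
python3 - <<'E'
from h import *
w=cap('wrist','w2.png')
s=manip.observe();print(s['ee_pos'],s['eef_rot'],s['joint_pos'])
print(proj(w,[[.533,.14,.186],[.509,.0128,.05],[.533,.14,0]]))
E
```

```text
[0.67832675 0.1634203  0.33127508] [ 0.45678736 -3.05854759 -0.0210059 ] [ 0.4992891   0.39293987  0.24838914 -0.02977129 -1.46769328 -1.76990322]
[[299.90008019  37.77979672]
 [194.13732697  19.86074257]
 [288.44936887  82.78073388]]
```

View pics/w2.png

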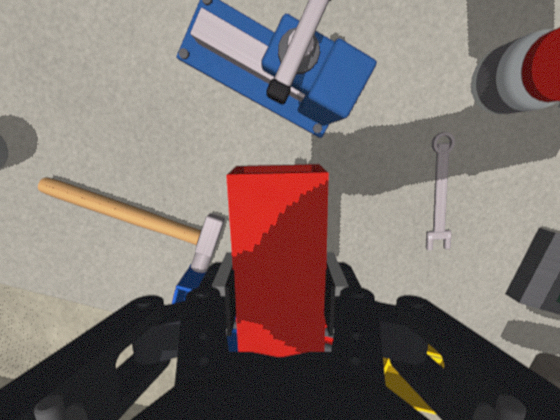

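The wrist view shows the blue clamp at the top: rail from (195,20) to (270,70), bar end cap at (278,90), column at (340,85). The section is held level in the jaws. I'm measuring the rail and bar edges, and checking tool tilt.

```bash
python3 - <<'E'
from h import *
w=dict(np.load('/tmp/w2.png.npz'))
s=manip.observe();Rm=R.from_rotvec(s['eef_rot']).as_matrix();print('z axis',Rm[:,2],'x',Rm[:,0],'y',Rm[:,1])
h=cv2.cvtColor(w['img'],cv2.COLOR_BGR2HSV);m=((h[...,1]<45)&(h[...,2]>165)).astype(np.uint8)
m[130:]=0;m[:,:180]=0;m[:,335:]=0
n,l,st,ce=cv2.connectedComponentsWithStats(m)
for i in range(1,n):
    if st[i,4]<150: continue
    cn=cv2.findContours((l==i).astype(np.uint8),0,2)[0][0];r=cv2.minAreaRect(cn)
    print(st[i],r,cv2.approxPolyDP(cn,2,True)[:,0].tolist())
    for z in(.05,.196):
        X=onz(w,cv2.boxPoints(r),z);print(z,X.round(4)[:,:2].tolist(),[np.linalg.norm(X[i]-X[i-1]).round(4) for i in range(4)])
b=((h[...,0]>100)&(h[...,0]<125)&(h[...,1]>110)).astype(np.uint8);b[140:]=0
cn=max(cv2.findContours(b,0,2)[0],key=cv2.contourArea);P=cv2.approxPolyDP(cn,3,True)[:,0]
print('blue',P.tolist());print(onz(w,P,.012).round(3)[:,:2].tolist());print(onz(w,P,.15).round(3)[:,:2].tolist())
E
```

```text
z axis [-0.05049847  0.00618513 -0.99870499] x [-0.95518922 -0.29232249  0.04648774] y [-0.29165639  0.9562998   0.02066981]
[180   0  19  45 432] ((189.0, 22.0), (44.0, 18.0), 90.0) [[198, 0], [180, 0], [180, 44]]
0.05 [[0.4937, -0.0077], [0.4874, 0.0123], [0.533, 0.0232], [0.5394, 0.0027]] [np.float64(0.0469), np.float64(0.0209), np.float64(0.0469), np.float64(0.0215)]
0.196 [[0.5386, 0.0466], [0.5346, 0.0594], [0.5637, 0.0664], [0.5678, 0.0533]] [np.float64(0.03), np.float64(0.0134), np.float64(0.03), np.float64(0.0138)]
[ 222    0   86   31 1346] ((264.5, 15.0), (30.0, 85.0), 90.0) [[222, 0], [273, 30], [284, 12], [290, 12], [299, 18], [307, 0]]
0.05 [[0.479, 0.039], [0.4491, 0.1341], [0.4793, 0.144], [0.5097, 0.0469]] [np.float64(0.0317), np.float64(0.0997), np.float64(0.0318), np.float64(0.1017)]
0.196 [[0.5292, 0.0765], [0.5101, 0.1373], [0.5294, 0.1437], [0.5488, 0.0816]] [np.float64(0.0203), np.float64(0.0638), np.float64(0.0203), np.float64(0.0651)]
[ 276    0   50   84 1311] ((300.16986083984375, 39.33726119995117), (14.861774444580078, 92.09941864013672), 24.1209812164306
[... 2866 characters left out ...]
, [0.46, 0.13], [0.457, 0.111], [0.483, 0.102], [0.467, 0.026], [0.477, 0.014]]
[[0.519, 0.046], [0.559, 0.038], [0.565, 0.047], [0.571, 0.042], [0.567, 0.037], [0.571, 0.038], [0.599, 0.183], [0.582, 0.19], [0.571, 0.204], [0.522, 0.213], [0.518, 0.21], [0.511, 0.176], [0.516, 0.17], [0.513, 0.151], [0.523, 0.159], [0.534, 0.161], [0.545, 0.157], [0.551, 0.146], [0.562, 0.145], [0.567, 0.16], [0.574, 0.156], [0.572, 0.144], [0.581, 0.138], [0.578, 0.125], [0.567, 0.122], [0.555, 0.057], [0.546, 0.043], [0.526, 0.047], [0.523, 0.051], [0.535, 0.113], [0.553, 0.113], [0.558, 0.126], [0.549, 0.128], [0.531, 0.122], [0.509, 0.134], [0.507, 0.121], [0.525, 0.115], [0.514, 0.062], [0.521, 0.054]]
```

The wrist and top views agree to about 1 mm on the rail at z = 50 mm: axis 79.4°, screw at (0.533, 0.140). I'm turning the section parallel to the rail and backing out to the loading end.

Call:
apply_moves([
  [1,0,0,0,-0.97],
  [1,0,0,0,-0.97],
  [1,0,0,0,-0.97],
  [1,0,0,0,-0.97],
  [1,0,0,0,-0.97],
  [1,0,0,0,-0.97],
  [1,0,0,0,-0.97],
  [1,0,0,0,-0.97],
])

```text
time_s: 7.8
ee_pos: [0.675, 0.1558, 0.3312]
eef_rot: [2.01, -2.368, -0.06]
wrist_force: [0.5, -0.3, -2.8]
gripper_width: 0.0394
```

Call:
apply_moves([
  [1,1,0.5,0,0],
  [1,1,0.5,0,0],
  [1,1,0.5,0,0],
  [1,1,0.5,0,0],
  [1,1,0.5,0,0],
  [1,1,0.5,0,0],
  [1,1,0.5,0,0],
  [1,0,0,0,0],
])

```text
time_s: 8.8
ee_pos: [0.5279, -0.0465, 0.3375]
eef_rot: [2.007, -2.375, -0.058]
wrist_force: [0.4, -0.0, -2.1]
gripper_width: 0.0392
```

```bash
cat >> h.py <<'E'
S=np.array([.5332,.140]);U=np.array([np.cos(np.radians(79.4)),np.sin(np.radians(79.4))]);N=np.array([-U[1],U[0]])
def st(target=None,z=None):
    s=manip.observe();Rm=R.from_rotvec(s['eef_rot']).as_matrix();p=s['ee_pos']
    yaw=np.degrees(np.arctan2(Rm[1,0],Rm[0,0]))
    print('p',p.round(4),'clamp xy',((p[:2]-S)@U).round(4),((p[:2]-S)@N).round(4),'yaw_x',yaw.round(2),'x_z,y_z',Rm[2,:2].round(4),'w',round(float(s['gripper_width']),4),'q',s['joint_pos'].round(3),'F',np.round(s['wrist_force'],1),'T',np.round(s['ft_torque'],2))
    if target is not None:
        d=np.r_[S+U*target[0]+N*target[1],z]-p; print('tool delta units',(Rm.T@d/.03).round(2))
E
python3 -c "
from h import *
st((-.197,0),.15)"
```

```text
p [ 0.5279 -0.0465  0.3375] clamp xy -0.1842 -0.0291 yaw_x -99.6 x_z,y_z [0.     0.0491] w 0.0392 q [ 0.268  0.103 -0.125 -0.021 -1.387 -0.431] F [ 0.4 -0.  -2.1] T [-0.1  -0.28  0.03]
tool delta units [0.41 0.67 6.29]
```

Call:
apply_moves([
  [1,0.1,0.2,1,0.06],
  [1,0.1,0.2,1,0.06],
  [1,0.1,0.2,1,0],
  [1,0.1,0.05,1,0],
  [1,0,0,1,0],
  [1,0,0,1,0],
  [1,0,0,0,0],
  [1,0,0,0,0],
])

```text
time_s: 9.8
ee_pos: [0.4973, -0.0556, 0.1572]
eef_rot: [1.986, -2.403, -0.051]
wrist_force: [-0.9, -0.1, -1.2]
gripper_width: 0.0391
```

```bash
python3 -c "
from h import *
st((-.197,0),.088)"
```

```text
p [ 0.4973 -0.0556  0.1572] clamp xy -0.1989 -0.0007 yaw_x -100.85 x_z,y_z [-0.0028  0.0398] w 0.0391 q [ 0.267  0.183 -0.461 -0.024 -0.961 -0.442] F [-0.9 -0.1 -1.2] T [-0.14 -0.16 -0.04]
tool delta units [-0.06 -0.07  2.31]
```

Call:
apply_moves([
  [1,0,0,1,0],
  [1,0,0,0.8,0],
  [1,0,0,0.4,0],
  [1,0,0,0,0],
  [1,0,0,0,0],
])

```text
time_s: 10.42
ee_pos: [0.5005, -0.0541, 0.0969]
eef_rot: [1.995, -2.411, -0.04]
wrist_force: [-0.1, 0.1, -2.6]
gripper_width: 0.0391
```

```bash
python3 -c "
from h import *
st((-.125,0),.085)
cap('side','side2.png');cap('top','top2.png')
a=cv2.imread('pics/side2.png')[180:300,180:380];b=cv2.imread('pics/top2.png')[170:260,190:340]
cv2.imwrite('pics/c2.png',np.vstack([cv2.resize(a,(600,360),interpolation=2),cv2.resize(b,(600,360),interpolation=2)])[:600])"
```

```text
p [ 0.5005 -0.0541  0.0969] clamp xy -0.1968 -0.0036 yaw_x -100.78 x_z,y_z [-0.007   0.0276] w 0.0391 q [ 0.269  0.257 -0.533 -0.026 -0.803 -0.439] F [-0.1  0.1 -2.6] T [-0.16 -0.1   0.06]
tool delta units [-2.39  0.12  0.42]
```

View pics/c2.png

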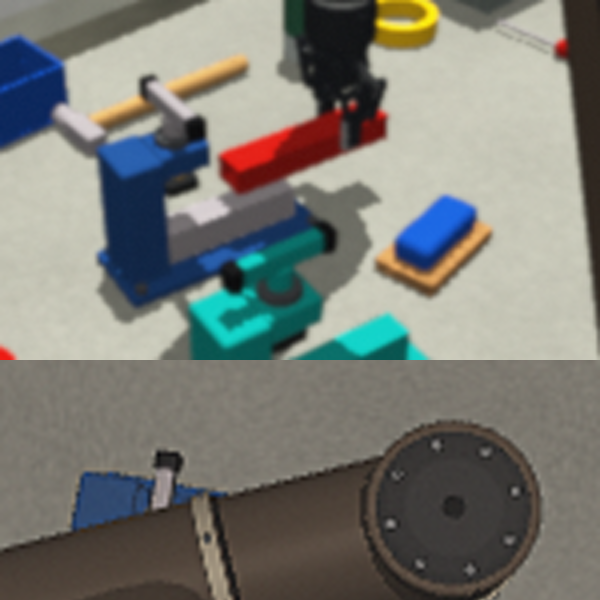

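The side view shows the section above the rail, in line with it, nose short of the overhead arm. Lowering to 85 mm and feeding it in.

Call:
apply_moves([
  [1,0,0.1,0.35,0],
  [1,0,0,0.15,0],
  [1,0,0,0,0],
])

```text
time_s: 10.9
ee_pos: [0.4971, -0.0532, 0.0815]
eef_rot: [1.996, -2.411, -0.04]
wrist_force: [-0.4, -0.0, -3.0]
gripper_width: 0.0391
```

Call:
apply_moves([
  [1,-0.6,0,0,0],
  [1,-0.6,0,0,0],
  [1,-0.6,0,0,0],
  [1,0,0,0,0],
])

```text
time_s: 11.4
ee_pos: [0.5085, 0.0041, 0.0822]
eef_rot: [1.997, -2.411, -0.039]
wrist_force: [-1.0, -0.0, -3.0]
gripper_width: 0.0392
```

```bash
python3 -c "
from h import *
st((-.118,0),.083)"
```

```text
p [0.5085 0.0041 0.0822] clamp xy -0.1381 -0.0007 yaw_x -100.75 x_z,y_z [-0.0079  0.0258] w 0.0392 q [ 0.379  0.283 -0.538 -0.03  -0.768 -0.545] F [-1. -0. -3.] T [-0.2  -0.03  0.01]
tool delta units [-0.67  0.03 -0.02]
```

Call:
apply_moves([
  [1,-0.5,0,0,0],
  [1,-0.2,0,0,0],
  [1,0,0,0,0],
])

```text
time_s: 11.78
ee_pos: [0.5126, 0.0268, 0.0823]
eef_rot: [1.998, -2.41, -0.039]
wrist_force: [0.2, 0.1, -2.4]
gripper_width: 0.0388
```

Call:
apply_moves([
  [1,-0.15,0,0,0],
  [1,-0.1,0,0,0],
])

```text
time_s: 12.02
ee_pos: [0.5116, 0.03, 0.0821]
eef_rot: [1.99, -2.406, -0.037]
wrist_force: [3.1, -22.0, 0.5]
gripper_width: 0.039
```

```bash
python3 -c "
from h import *
st((-.112,0),.079)"
```

```text
p [0.5116 0.03   0.0821] clamp xy -0.1121 0.001 yaw_x -100.81 x_z,y_z [-0.0009  0.0304] w 0.039 q [ 0.428  0.292 -0.526 -0.026 -0.777 -0.598] F [  3.1 -22.    0.5] T [-7.5  -1.28 -1.01]
tool delta units [-0.   -0.04  0.1 ]
```

It touched the stop exactly where predicted: -22 N with the TCP at clamp x = -112 mm. Lowering onto the rail.

Call:
apply_moves([
  [1,0,-0.03,0.12,0],
  [1,0,0,0.05,0],
  [1,0,0,0,0],
])

```text
time_s: 12.4
ee_pos: [0.5125, 0.0289, 0.0787]
eef_rot: [1.989, -2.408, -0.037]
wrist_force: [-0.1, -0.1, -1.7]
gripper_width: 0.039
```

```bash
python3 -c "
from h import *
st((-.112,0),.079)"
```

```text
p [0.5125 0.0289 0.0787] clamp xy -0.113 -0.0001 yaw_x -100.89 x_z,y_z [-0.001   0.0295] w 0.039 q [ 0.426  0.297 -0.529 -0.026 -0.769 -0.597] F [-0.1 -0.1 -1.7] T [ 0.01 -0.03  0.11]
tool delta units [-0.03  0.   -0.01]
```

Call:
apply_moves([
  [1,-0.06,0,0.06,0],
  [1,-0.05,0,0.03,0],
])

```text
time_s: 12.65
ee_pos: [0.5127, 0.0295, 0.0783]
eef_rot: [1.988, -2.404, -0.032]
wrist_force: [-3.5, -8.2, 9.5]
gripper_width: 0.0387
```

Call:
apply_moves([
  [0,0,0,0,0],
  [0,0,0,0,0],
  [0,0,0,0,0],
  [0,0,0,0,0],
])

```text
time_s: 13.15
ee_pos: [0.5136, 0.03, 0.0784]
eef_rot: [1.989, -2.406, -0.032]
wrist_force: [-0.2, 0.4, 0.5]
gripper_width: 0.0853
```

```bash
python3 -c "
from h import *
st((-.25,0),.16)"
```

```text
p [0.5136 0.03   0.0784] clamp xy -0.1117 -0.001 yaw_x -100.83 x_z,y_z [0.002  0.0282] w 0.0853 q [ 0.429  0.299 -0.529 -0.021 -0.767 -0.603] F [-0.2  0.4  0.5] T [-0.03 -0.1   0.  ]
tool delta units [ 4.61  0.09 -2.71]
```

The section is released. Lifting clear, then turning the jaws to straddle the bar.

Call:
apply_moves([
  [0,0.1,0,-1,0],
  [0,0.1,0,-1,0],
  [0,0,0,-1,0],
  [0,0,0,-1,0],
  [0,0,0,-1,-0.96],
  [0,0,0,-1,-0.96],
  [0,0,0,-0.8,-0.96],
  [0,0,0,0,-0.96],
])

```text
time_s: 14.15
ee_pos: [0.5181, 0.024, 0.2879]
eef_rot: [2.575, -1.774, -0.041]
wrist_force: [0.4, -0.1, -0.1]
gripper_width: 0.0852
```

Call:
apply_moves([
  [0,0,0,0,-0.96],
  [0,0,0,0,-0.96],
  [0,0,0,0,-0.96],
  [0,0,0,0,-0.96],
  [0,0,0,0,-0.96],
  [0,0,0,0,-0.96],
  [0,0,0,0,-0.96],
  [0,0,0,0,-0.96],
])

```text
time_s: 15.15
ee_pos: [0.5176, 0.0251, 0.2872]
eef_rot: [-3.135, 0.152, 0.048]
wrist_force: [0.2, 0.0, -0.8]
gripper_width: 0.0849
```

```bash
python3 -c "
from h import *
st((0,0),.32)
w=cap('wrist','w3.png');print(proj(w,[[.533,.14,.196]]))"
```

```text
p [0.5176 0.0251 0.2872] clamp xy -0.1158 -0.0058 yaw_x -5.56 x_z,y_z [-0.0309 -0.0015] w 0.0849 q [ 0.415  0.096 -0.248 -0.017 -1.253  1.064] F [ 0.2  0.  -0.8] T [-0.03 -0.09 -0.  ]
tool delta units [ 0.11 -3.87 -1.09]
[[120.35863148 215.54869107]]
```

View pics/w3.png

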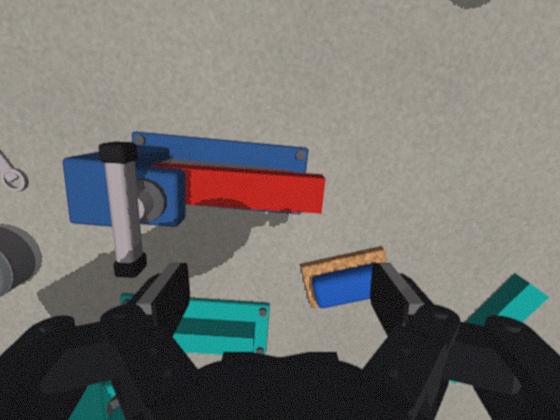

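The section lies on the rail, outer end at (323,194), and the bar runs from (118,152) to (129,264). I'm checking both numerically.

```bash
python3 - <<'E'
from h import *
w=dict(np.load('/tmp/w3.png.npz'));h=cv2.cvtColor(w['img'],cv2.COLOR_BGR2HSV)
cl=lambda X:np.c_[(X[:,:2]-S)@U,(X[:,:2]-S)@N].round(4).tolist()
m=(((h[...,0]<8)|(h[...,0]>172))&(h[...,1]>140)&(h[...,2]>60)).astype(np.uint8);m[:150]=0;m[230:]=0
cn=max(cv2.findContours(m,0,2)[0],key=cv2.contourArea);P=cv2.approxPolyDP(cn,2,True)[:,0];print(P.tolist());print('sec z.08',cl(onz(w,P,.08)))
m=((h[...,1]<45)&(h[...,2]>165)).astype(np.uint8);k=np.zeros_like(m);k[155:262,100:150]=m[155:262,100:150]
k=cv2.morphologyEx(k,cv2.MORPH_OPEN,np.ones((3,3)));cn=max(cv2.findContours(k,0,2)[0],key=cv2.contourArea);print(cv2.approxPolyDP(cn,2,True)[:,0].tolist())
d=((h[...,2]<60)).astype(np.uint8);q=np.zeros_like(d);q[135:280,95:155]=d[135:280,95:155]
n,l,s,c=cv2.connectedComponentsWithStats(q);I=[i for i in range(1,n) if s[i,4]>80];print(s[I].tolist(),c[I])
X=onz(w,c[I],.192);print(X.round(4).tolist(),X.mean(0))
r=cv2.minAreaRect(cn);X=onz(w,cv2.boxPoints(r),.196);print('bar',X.round(4).tolist(),X.mean(0))
E
```

```text
[[153, 165], [178, 167], [185, 171], [186, 203], [320, 213], [324, 186], [324, 178], [321, 175], [166, 163]]
sec z.08 [[0.0217, -0.0174], [-0.0049, -0.0176], [-0.0123, -0.0139], [-0.0132, 0.0218], [-0.1628, 0.0202], [-0.1632, -0.0108], [-0.1621, -0.0195], [-0.1584, -0.0225], [0.0078, -0.0207]]
[[107, 164], [118, 257], [122, 257], [127, 250], [119, 165]]
[[99, 142, 56, 29, 979], [114, 252, 33, 26, 501]] [[125.05720123 154.36874362]
 [130.43113772 267.0758483 ]]
[[0.5753, 0.1277, 0.192], [0.4898, 0.1452, 0.192]] [0.53256312 0.13648218 0.192     ]
bar [[0.5704, 0.1401, 0.196], [0.5705, 0.1313, 0.196], [0.5007, 0.1414, 0.196], [0.5005, 0.1512, 0.196]] [0.53550664 0.14097932 0.196     ]
```

The section is centred (edges at ±20 mm) with its outer end at -163 mm, so it is seated. Bar axis is -8.6°, centre (0.5335, 0.140). Moving above the handle.

Call:
apply_moves([
  [0,0.1,-0.9,0,0.2],
  [0,0,-0.9,0,0.2],
  [0,0,-0.9,0,0],
  [0,0,-0.9,0,0],
  [0,0,0,0,0],
])

```text
time_s: 15.82
ee_pos: [0.5347, 0.135, 0.2865]
eef_rot: [-3.129, 0.251, 0.05]
wrist_force: [-0.1, -1.0, 0.6]
gripper_width: 0.0851
```

```bash
python3 -c "
from h import *
st((0,0),.2)"
```

```text
p [0.5347 0.135  0.2865] clamp xy -0.0046 -0.0024 yaw_x -9.18 x_z,y_z [-0.0317  0.0005] w 0.0851 q [ 0.588  0.153 -0.181 -0.022 -1.261  0.83 ] F [-0.1 -1.   0.6] T [-0.07 -0.03 -0.  ]
tool delta units [ 0.01 -0.16  2.88]
```

Call:
apply_moves([
  [0,0,-0.16,1,0],
  [0,0,0,1,0],
  [0,0,0,0.6,0],
  [0,0,0,0.2,0],
  [0,0,0,0,0],
])

```text
time_s: 16.45
ee_pos: [0.5328, 0.1388, 0.2009]
eef_rot: [-3.128, 0.262, 0.048]
wrist_force: [0.3, 0.5, 0.3]
gripper_width: 0.0855
```

```bash
python3 -c "
from h import *
st((0,0),.2)"
```

```text
p [0.5328 0.1388 0.2009] clamp xy -0.0013 0.0002 yaw_x -9.58 x_z,y_z [-0.0309  0.0002] w 0.0855 q [ 0.596  0.213 -0.309 -0.024 -1.072  0.819] F [0.3 0.5 0.3] T [ 0.01 -0.13  0.03]
tool delta units [ 0.01 -0.04  0.03]
```

Within 1 mm of the screw axis. Closing.

Call:
apply_moves([
  [1,0,0,0,-0.1],
  [1,0,0,0,0],
  [1,0,0,0,0],
  [1,0,0,0,0],
  [1,0,0,0,0],
  [1,0,0,0,0],
])

```text
time_s: 17.2
ee_pos: [0.5341, 0.1408, 0.2037]
eef_rot: [-3.125, 0.238, 0.041]
wrist_force: [1.1, -0.1, -0.8]
gripper_width: 0.0123
```

```bash
python3 -c "
from h import *
st((0,0),.2)"
```

```text
p [0.5341 0.1408 0.2037] clamp xy 0.001 -0.0008 yaw_x -8.7 x_z,y_z [-0.0269 -0.0054] w 0.0123 q [ 0.597  0.21  -0.305 -0.025 -1.072  0.834] F [ 1.1 -0.1 -0.8] T [-0.06 -0.21  0.14]
tool delta units [-0.02  0.03  0.12]
```

Call:
apply_moves([
  [1,0,0,0.05,1],
  [1,0,0,0.05,1],
  [1,0,0,0,1],
  [1,0,0,0,1],
  [1,0,0,0,1],
])

```text
time_s: 17.82
ee_pos: [0.5343, 0.1412, 0.2037]
eef_rot: [2.849, -1.324, -0.04]
wrist_force: [-1.2, 1.4, -0.1]
gripper_width: 0.0121
```

```bash
python3 -c "
from h import *
st((0,0),.2)"
```

```text
p [0.5343 0.1412 0.2037] clamp xy 0.0014 -0.0009 yaw_x -49.85 x_z,y_z [-0.023   0.0109] w 0.0121 q [ 0.598  0.209 -0.306 -0.025 -1.069  0.115] F [-1.2  1.4 -0.1] T [ 0.48 -0.07  0.19]
tool delta units [0.01 0.05 0.12]
```

Turned 41° with a z-moment of about 0.19 N m, which matches the running torque. Continuing.

Call:
apply_moves([
  [1,0,0,0,1],
  [1,0,0,0,1],
  [1,0,0,0,1],
  [1,0,0,0,1],
  [1,0,0,0,1],
  [1,0,0,0,1],
])

```text
time_s: 18.58
ee_pos: [0.5348, 0.1413, 0.2037]
eef_rot: [2.025, -2.391, -0.036]
wrist_force: [-1.1, -0.2, -0.9]
gripper_width: 0.0125
```

Call:
apply_moves([
  [1,0,0,0,1],
  [1,0,0,0,1],
  [1,0,0,0,1],
  [1,0,0,0,1],
  [1,0,0,0,1],
  [1,0,0,0,1],
])

```text
time_s: 19.32
ee_pos: [0.5351, 0.1409, 0.2036]
eef_rot: [0.832, -3.013, -0.028]
wrist_force: [-1.1, 0.8, -0.2]
gripper_width: 0.0123
```

```bash
python3 -c "
from h import *
st((0,0),.2)"
```

```text
p [0.5351 0.1409 0.2036] clamp xy 0.0012 -0.0017 yaw_x -149.1 x_z,y_z [0.0105 0.0214] w 0.0123 q [ 0.597  0.208 -0.308 -0.025 -1.065 -1.616] F [-1.1  0.8 -0.2] T [ 0.17 -0.36  0.24]
tool delta units [0.07 0.   0.12]
```

Call:
apply_moves([
  [1,0,0,0,1],
  [1,0,0,0,1],
])

```text
time_s: 19.58
ee_pos: [0.535, 0.1408, 0.2037]
eef_rot: [0.39, -3.099, -0.024]
wrist_force: [-1.5, 0.0, 0.4]
gripper_width: 0.0123
```

```bash
python3 -c "
from h import *
st((0,0),.2)"
```

```text
p [0.535  0.1408 0.2037] clamp xy 0.0011 -0.0016 yaw_x -165.63 x_z,y_z [0.0158 0.0176] w 0.0123 q [ 0.596  0.207 -0.308 -0.025 -1.065 -1.904] F [-1.5  0.   0.4] T [ 0.24 -0.17  0.22]
tool delta units [ 0.06 -0.01  0.12]
```

Call:
apply_moves([
  [1,0,0,0,1],
  [1,0,0,0,1],
])

```text
time_s: 19.82
ee_pos: [0.5349, 0.1407, 0.2036]
eef_rot: [-0.059, -3.121, -0.02]
wrist_force: [-1.0, -0.4, -0.6]
gripper_width: 0.0123
```

```bash
python3 -c "
from h import *
st((0,0),.2)"
```

```text
p [0.5349 0.1407 0.2036] clamp xy 0.001 -0.0016 yaw_x 177.84 x_z,y_z [0.0201 0.0123] w 0.0123 q [ 0.596  0.207 -0.308 -0.025 -1.064 -2.193] F [-1.  -0.4 -0.6] T [ 0.21 -0.15  0.23]
tool delta units [ 0.05 -0.03  0.12]
```

Call:
apply_moves([
  [1,0,0,0,1],
  [1,0,0,0,1],
])

```text
time_s: 20.08
ee_pos: [0.535, 0.1407, 0.2037]
eef_rot: [-0.506, -3.079, -0.015]
wrist_force: [-2.4, 0.6, -0.8]
gripper_width: 0.0122
```

```bash
python3 -c "
from h import *
st((0,0),.2)"
```

```text
p [0.535  0.1407 0.2037] clamp xy 0.001 -0.0016 yaw_x 161.34 x_z,y_z [0.0224 0.0062] w 0.0122 q [ 0.597  0.207 -0.309 -0.025 -1.064 -2.481] F [-2.4  0.6 -0.8] T [ 0.18 -0.16  0.33]
tool delta units [ 0.05 -0.04  0.12]
```

The moment has risen to 0.33 N m, so the pad has begun to bear. Going on in small steps.

Call:
apply_moves([
  [1,0,0,0,1],
])

```text
time_s: 20.2
ee_pos: [0.5349, 0.1406, 0.2036]
eef_rot: [-0.726, -3.034, -0.013]
wrist_force: [-1.6, 0.9, 0.1]
gripper_width: 0.0122
```

```bash
python3 -c "
from h import *
st((0,0),.2);st()"
```

```text
p [0.5349 0.1406 0.2036] clamp xy 0.0009 -0.0016 yaw_x 153.09 x_z,y_z [0.0229 0.0029] w 0.0122 q [ 0.597  0.207 -0.309 -0.025 -1.064 -2.625] F [-1.6  0.9  0.1] T [ 0.16 -0.2   0.47]
tool delta units [ 0.04 -0.05  0.12]
p [0.5349 0.1406 0.2036] clamp xy 0.0009 -0.0016 yaw_x 153.09 x_z,y_z [0.0229 0.0029] w 0.0122 q [ 0.597  0.207 -0.309 -0.025 -1.064 -2.625] F [-1.6  0.9  0.1] T [ 0.16 -0.2   0.47]
```

Call:
apply_moves([
  [1,0,0,0,1],
])

```text
time_s: 20.32
ee_pos: [0.5349, 0.1406, 0.2036]
eef_rot: [-0.942, -2.974, -0.01]
wrist_force: [-1.9, 0.8, 0.0]
gripper_width: 0.0122
```

```bash
python3 -c "
from h import *
st((0,0),.2)"
```

```text
p [0.5349 0.1406 0.2036] clamp xy 0.0009 -0.0016 yaw_x 144.86 x_z,y_z [ 0.0229 -0.0003] w 0.0122 q [ 0.597  0.207 -0.309 -0.024 -1.063 -2.769] F [-1.9  0.8  0. ] T [ 0.16 -0.18  0.43]
tool delta units [ 0.03 -0.05  0.12]
```

Call:
apply_moves([
  [1,0,0,0,0.9],
])

```text
time_s: 20.45
ee_pos: [0.5349, 0.1406, 0.2036]
eef_rot: [-1.132, -2.907, -0.008]
wrist_force: [-1.3, 1.2, -0.5]
gripper_width: 0.0124
```

```bash
python3 -c "
from h import *
T=[]
for i in range(6):
    T.append(manip.observe()['ft_torque'][2]);manip.capture('side')
print(np.round(T,2));st()"
```

```text
[0.48 0.25 0.09 0.08 0.16 0.15]
p [0.5349 0.1406 0.2036] clamp xy 0.0009 -0.0016 yaw_x 137.77 x_z,y_z [ 0.0227 -0.0032] w 0.0124 q [ 0.597  0.207 -0.309 -0.024 -1.063 -2.892] F [-1.9  1.  -0.4] T [ 0.09 -0.23  0.13]
```

The running moment is 0.48 N m, about 0.27 above free running, which is inside the 0.2–0.4 firm band. Letting go and rising.

Call:
apply_moves([
  [0,0,0,0,0],
  [0,0,0,0,0],
  [0,0,0,0,0],
  [0,0,0,0,0],
  [0,0,0,-0.7,0],
  [0,0,0,-1,0],
  [0,0,0,-1,0],
  [0,0,0,-1,0],
])

```text
time_s: 21.75
ee_pos: [0.5361, 0.1381, 0.315]
eef_rot: [-1.12, -2.907, -0.0]
wrist_force: [1.3, -0.4, -0.4]
gripper_width: 0.0854
```

Call:
apply_moves([
  [0,0.9,0,-0.3,-1],
  [0,0.9,0,0,-1],
  [0,0.9,0,0,-1],
  [0,0.9,0,0,-1],
  [0,0.9,0,0,-1],
  [0,0,0,0,0],
  [0,0,0,0,0],
])

```text
time_s: 22.62
ee_pos: [0.4153, 0.1971, 0.3309]
eef_rot: [-0.024, -3.122, -0.02]
wrist_force: [-0.0, 0.5, 0.2]
gripper_width: 0.0853
```

```bash
python3 -c "
from h import *
st();cap('side','side4.png');cap('top','top4.png')
a=cv2.imread('pics/side4.png')[150:300,150:390];b=cv2.imread('pics/top4.png')[90:320,120:440]
cv2.imwrite('pics/c4.png',np.vstack([cv2.resize(a,(480,300),interpolation=2),cv2.resize(b,(480,300),interpolation=2)]))"
```

```text
p [0.4153 0.1971 0.3309] clamp xy 0.0344 0.1264 yaw_x 179.12 x_z,y_z [0.0192 0.0129] w 0.0853 q [ 0.854 -0.044 -0.29  -0.024 -1.326 -2.435] F [-0.   0.5  0.2] T [-0.02 -0.07  0.06]
```

View pics/c4.png

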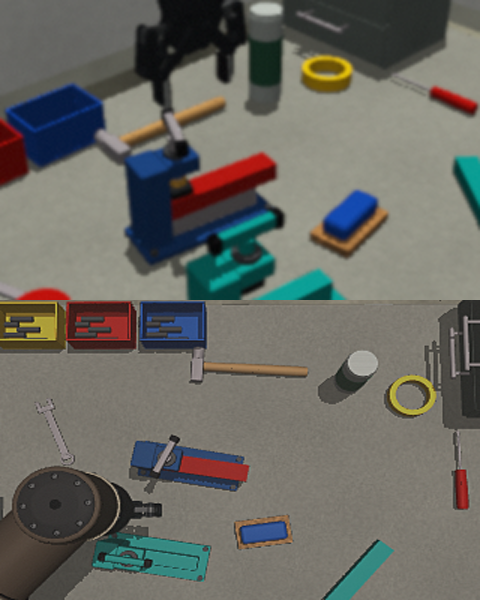

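The views show the section on the rail with the pad down on it, the handle free, and the bystanders where they were. One last numeric check of the section pose and bar angle.

```bash
python3 - <<'E'
from h import *
a=dict(np.load('/tmp/top4.png.npz'));h=cv2.cvtColor(a['img'],cv2.COLOR_BGR2HSV)
cl=lambda X:np.c_[(X[:,:2]-S)@U,(X[:,:2]-S)@N].round(4).tolist()
m=(((h[...,0]<8)|(h[...,0]>172))&(h[...,1]>140)&(h[...,2]>60)).astype(np.uint8);m[:190]=0;m[250:]=0;m[:,:225]=0;m[:,300:]=0
cn=max(cv2.findContours(m,0,2)[0],key=cv2.contourArea);r=cv2.minAreaRect(cn);p=cv2.boxPoints(r);print('sec',r,cl(onz(a,p,.08)))
m=((h[...,1]<45)&(h[...,2]>140)).astype(np.uint8);k=np.zeros_like(m);k[190:228,218:244]=m[190:228,218:244]
cn=max(cv2.findContours(k,0,2)[0],key=cv2.contourArea);l=cv2.fitLine(cn,2,0,.01,.01).ravel();q=onz(a,np.array([l[2:]-10*l[:2],l[2:]+10*l[:2]]),.196);d=q[1]-q[0]
print('bar yaw',np.degrees(np.arctan2(d[1],d[0])),cv2.minAreaRect(cn),cl(q))
d=(h[...,2]<50).astype(np.uint8);k=np.zeros_like(d);k[185:235,210:250]=d[185:235,210:250]
n,_,s,c=cv2.connectedComponentsWithStats(k);print([(s[i].tolist(),c[i].round(1).tolist()) for i in range(1,n) if s[i,4]>6])
cv2.imwrite('pics/bar.png',cv2.resize(a['img'][185:235,205:290],None,fx=8,fy=8,interpolation=2))
E
```

```text
sec ((262.2702941894531, 218.8783721923828), (45.209720611572266, 12.494322776794434), 9.462322235107422) [[-0.0233, 0.0224], [-0.0223, -0.0172], [-0.1656, -0.0195], [-0.1662, 0.0201]]
bar yaw -25.626125912726202 ((228.9000244140625, 209.7000274658203), (3.1304945945739746, 24.59674835205078), 26.56505012512207) [[0.0071, 0.0284], [-0.0079, -0.0276]]
[([233, 194, 7, 6, 24], [236.1, 196.0]), ([211, 218, 16, 9, 52], [220.6, 221.8])]
```

View pics/bar.png

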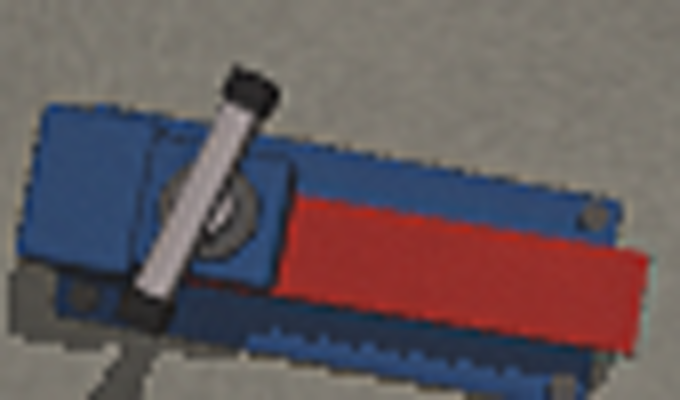

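The section is seated (edges within ±2 mm, end at -166 mm). However, the bar stands at about -25.7° while the gripper ended at -42°, so the handle gave back about 16° at release. The clamp force is less certain than the felt torque suggested, so I'll regrasp and feel it again. There is plenty of time.

Call:
apply_moves([
  [0,0,0,0,-1],
  [0,0,0,0,-1],
  [0,0,0,0,-1],
  [0,0,0,0,-1],
  [0,0,0,0,-1],
  [0,0,0,0,-1],
  [0,0,0,0,-1],
  [0,0,0,0,-1],
])

```text
time_s: 23.72
ee_pos: [0.4201, 0.1955, 0.3281]
eef_rot: [1.664, -2.646, -0.03]
wrist_force: [0.6, -0.6, 0.0]
gripper_width: 0.0855
```

Call:
apply_moves([
  [0,0,0,0,-1],
  [0,0,0,0,-1],
  [0,0,0,0,-1],
  [0,0,0,0,-1],
  [0,0,0,0,-1],
  [0,0,0,0,-1],
  [0,0,0,0,-1],
  [0,0,0,0,-1],
])

```text
time_s: 24.72
ee_pos: [0.4248, 0.1939, 0.3251]
eef_rot: [2.835, -1.332, -0.04]
wrist_force: [0.6, -0.0, -0.0]
gripper_width: 0.0851
```

Call:
apply_moves([
  [0,0,0,0,-1],
  [0,0,0,0,-1],
  [0,0,0,0,-0.9],
  [0,0,0,0,0],
])

```text
time_s: 25.22
ee_pos: [0.4271, 0.1931, 0.3236]
eef_rot: [3.05, -0.725, -0.045]
wrist_force: [-0.0, 0.8, -0.1]
gripper_width: 0.0856
```

```bash
python3 -c "
from h import *
st((0,0),.28)
w=cap('wrist','w5.png')
print(proj(w,[[.5335,.14,.196]]))"
```

```text
p [0.4271 0.1931 0.3236] clamp xy 0.0327 0.114 yaw_x -26.76 x_z,y_z [-0.0262  0.0132] w 0.0856 q [ 0.828 -0.014 -0.279 -0.022 -1.326  0.281] F [-0.   0.8 -0.1] T [ 0.01 -0.13  0.01]
tool delta units [ 3.99 -0.03  1.35]
[[276.78480367  50.31498668]]
```

Call:
apply_moves([
  [0,0.95,0,0,0],
  [0,0.95,0,0,0],
  [0,0.95,0,0,-0.1],
  [0,0.95,0,0.4,0],
  [0,0,0,0.3,0],
  [0,0,0,0,0],
])

```text
time_s: 26.02
ee_pos: [0.5322, 0.1395, 0.298]
eef_rot: [3.046, -0.736, -0.046]
wrist_force: [-0.6, 0.0, 0.2]
gripper_width: 0.0856
```

```bash
python3 -c "
from h import *
st((0,0),.2)
w=cap('wrist','w6.png')
print(proj(w,[[.5335,.14,.196]]))
h=cv2.cvtColor(w['img'],cv2.COLOR_BGR2HSV)
m=((h[...,1]<45)&(h[...,2]>165)).astype(np.uint8);u,v=proj(w,[[.5335,.14,.196]])[0].astype(int)
k=np.zeros_like(m);k[max(0,v-90):v+90,u-35:u+35]=m[max(0,v-90):v+90,u-35:u+35]
k=cv2.morphologyEx(k,cv2.MORPH_OPEN,np.ones((3,3)));cn=max(cv2.findContours(k,0,2)[0],key=cv2.contourArea)
r=cv2.minAreaRect(cn);l=cv2.fitLine(cn,2,0,.01,.01).ravel();q=onz(w,np.array([l[2:]-30*l[:2],l[2:]+30*l[:2]]),.196);d=q[1]-q[0]
print(r,np.degrees(np.arctan2(d[1],d[0])),onz(w,r[0],.196))
"
```

```text
p [0.5322 0.1395 0.298 ] clamp xy -0.0007 0.0009 yaw_x -27.16 x_z,y_z [-0.0269  0.0143] w 0.0856 q [ 0.601  0.144 -0.167 -0.018 -1.285  0.501] F [-0.6  0.   0.2] T [-0.03 -0.1   0.01]
tool delta units [ 0.11 -0.08  3.26]
[[276.4233348  215.77926154]]
((273.7951965332031, 203.1025390625), (70.07672119140625, 12.118345260620117), 88.60282135009766) 155.54607259517186 [[0.54328324 0.13716537 0.196     ]]
```

View pics/w6.png

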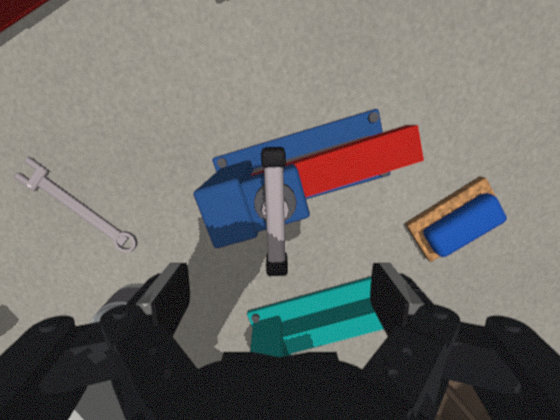

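The bar runs vertically at (275,210) between the jaws, at about -25°. That confirms a net turn of 197° (3.43 rad). Descending and regrasping.

Call:
apply_moves([
  [0,0.1,-0.08,1,-0.2],
  [0,0,0,1,0],
  [0,0,0,0.8,0],
  [0,0,0,0.3,0],
  [0,0,0,0,0],
])

```text
time_s: 26.7
ee_pos: [0.5333, 0.1433, 0.2079]
eef_rot: [3.062, -0.691, -0.036]
wrist_force: [0.3, -0.1, 0.1]
gripper_width: 0.0855
```

Call:
apply_moves([
  [1,0,0,0,0],
  [1,0,0,0,0],
  [1,0,0,0,0],
  [1,0,0,0,0],
  [1,0,0,0,0],
  [1,0,0,0,0],
])

```text
time_s: 27.45
ee_pos: [0.5333, 0.1416, 0.2114]
eef_rot: [3.061, -0.691, -0.033]
wrist_force: [0.6, -0.5, -0.4]
gripper_width: 0.0116
```

```bash
python3 -c "
from h import *
st((0,0),.2)"
```

```text
p [0.5333 0.1416 0.2114] clamp xy 0.0016 0.0002 yaw_x -25.45 x_z,y_z [-0.0196  0.0081] w 0.0116 q [ 0.606  0.201 -0.302 -0.015 -1.085  0.528] F [ 0.6 -0.5 -0.4] T [ 0.07 -0.06 -0.01]
tool delta units [0.03 0.05 0.38]
```

Call:
apply_moves([
  [1,0,0,0,0.6],
])

```text
time_s: 27.58
ee_pos: [0.5333, 0.1417, 0.2114]
eef_rot: [3.028, -0.82, -0.032]
wrist_force: [-0.6, 0.2, -1.1]
gripper_width: 0.0119
```

```bash
python3 -c "
from h import *
st((0,0),.2)"
```

```text
p [0.5333 0.1417 0.2114] clamp xy 0.0017 0.0002 yaw_x -30.3 x_z,y_z [-0.0188  0.0097] w 0.0119 q [ 0.606  0.201 -0.302 -0.015 -1.085  0.443] F [-0.6  0.2 -1.1] T [-0.14  0.08  0.5 ]
tool delta units [0.03 0.05 0.38]
```

Starting to turn takes 0.50 N m at once, about 0.3 above free running, so the clamp is firm. Releasing and withdrawing.

Call:
apply_moves([
  [0,0,0,0,0],
  [0,0,0,0,0],
  [0,0,0,0,0],
  [0,0,0,0,0],
  [0,0,0,-0.7,0],
  [0,0,0,-1,0],
  [0,0,0,-1,0],
  [0,0,0,-1,0],
])

```text
time_s: 28.58
ee_pos: [0.5349, 0.1414, 0.3227]
eef_rot: [3.027, -0.811, -0.039]
wrist_force: [0.6, 0.8, -0.4]
gripper_width: 0.0852
```

Call:
apply_moves([
  [0,-0.9,0,-0.3,0],
  [0,-0.9,0,0,0],
  [0,-0.9,0,0,0],
  [0,-0.9,0,0,0],
  [0,0,0,0,0],
  [0,0,0,0,0],
])

```text
time_s: 29.32
ee_pos: [0.4404, 0.1971, 0.3377]
eef_rot: [3.032, -0.81, -0.032]
wrist_force: [1.1, 0.5, -0.4]
gripper_width: 0.0853
```

```bash
python3 - <<'E'
from h import *
st();a=cap('top','top7.png');h=cv2.cvtColor(a['img'],cv2.COLOR_BGR2HSV)
cl=lambda X:np.c_[(X[:,:2]-S)@U,(X[:,:2]-S)@N].round(4).tolist()
m=(((h[...,0]<8)|(h[...,0]>172))&(h[...,1]>140)&(h[...,2]>60)).astype(np.uint8);m[:190]=0;m[250:]=0;m[:,:225]=0;m[:,300:]=0
cn=max(cv2.findContours(m,0,2)[0],key=cv2.contourArea);print('sec',cl(onz(a,cv2.boxPoints(cv2.minAreaRect(cn)),.08)))
m=((h[...,1]<45)&(h[...,2]>140)).astype(np.uint8);k=np.zeros_like(m);k[190:228,218:244]=m[190:228,218:244]
cn=max(cv2.findContours(k,0,2)[0],key=cv2.contourArea);l=cv2.fitLine(cn,2,0,.01,.01).ravel();q=onz(a,np.array([l[2:]-10*l[:2],l[2:]+10*l[:2]]),.196);d=q[1]-q[0];print('bar',np.degrees(np.arctan2(d[1],d[0])))
b=cap('side','side7.png')
z=cv2.absdiff(a['img'],np.load('/tmp/top0.png.npz')['img']).max(2)
cv2.imwrite('pics/c7.png',np.vstack([cv2.resize(a['img'][90:320,120:440],(480,300)),cv2.resize(b['img'][150:300,150:390],(480,300))]))
E
```

```text
p [0.4404 0.1971 0.3377] clamp xy 0.039 0.1017 yaw_x -29.93 x_z,y_z [-0.019   0.0078] w 0.0853 q [ 8.160e-01 -1.000e-03 -2.370e-01 -1.700e-02 -1.347e+00  2.360e-01] F [ 1.1  0.5 -0.4] T [ 0.   -0.14  0.02]
sec [[-0.0233, 0.0224], [-0.0223, -0.0172], [-0.1656, -0.0195], [-0.1662, 0.0201]]
bar -25.66024690494731
```

View pics/c7.png

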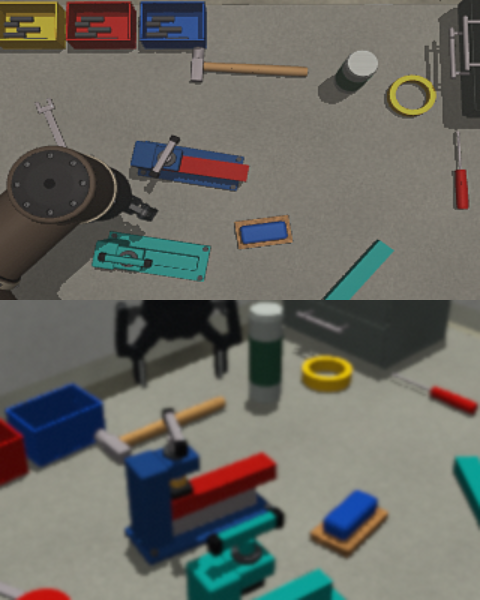

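The bar settled at the same angle again (-25.7°). The screw therefore backs off to a stable point where the pad's reaction equals its 0.2 N m running friction. By the given figures (140 N at 0.7 N m) that is about 40 N, above the 20 N needed. The scene is undisturbed and the gripper is clear, so I'm handing in.

```bash
python3 -c "
from h import *
print(manip.sign_off())"
```

```text
the job is handed in; nothing more can be done
None
```

The red box section is clamped on the blue clamp's rail against the back stop, and I handed the job in at about 29 s. No verdict came back.

- **Section:** I laid it flat along the rail and pushed it up to the stop, feeling 22 N at the predicted spot. The last top view puts it centred to about 2 mm, with its outer end at −166 mm (−165 expected).
- **Clamping:** I turned the T-handle clockwise until the torque rose from about 0.22 to 0.48 N m. When I gripped the handle again later, it took 0.50 N m at once.
- **One check disagreed:** the gripper turned about 213°, but the bar stood at only about 197° after release. A further 5° also came back, to the same angle (−25.7°). I take this as the screw backing off until friction holds it. That implies a pad force of about 40 N, by estimate only: over the 20 N needed and at the low edge of the firm range.
- **The rest:** the arm is well clear of everything. The hammer, spray can, tape, sander and driver look unmoved in the last pictures. The wrench and filler jar were partly hidden by the arm or cropped off there, and I ran no numeric check on any of them.

I viewed 10 pictures in all: top, side, four wrist views and four enlarged crops.

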